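# Fit the toothed insert in the vegetable slicer

## Task

Get the vegetable slicer ready for cutting sticks: first swing its keeper clear of the slot, slide the toothed insert, teeth first, along the sill into the slot until its shoulder sits right up against the frame, then swing the keeper fully closed behind the shoulder. Leave the other two inserts and the other things on the worktop where they are.

Things in the scene. Friction and masses are not known exactly. Their poses are not given: they have to be found in the camera images.
- slicer: vegetable slicer, fixed: flat white frame 300 mm long (y), 130 mm wide (x), 56 mm tall (ridges on its long edges 64 mm), steel deck, open throat in the middle. Origin under its centre; the insert slot is in the middle of its -x long side, which faces the robot. A white sill (26 mm wide, top 30 mm above the worktop) runs 80 mm out from the slot towards -x, in line with it.
- slot_mouth (a point): centre of the slot's floor at the frame's outer face, 30 mm above the worktop, level with the sill's top. +x points into the slot (axes as the slicer's), z up. Slot 44 mm wide (flared to 52 mm at the mouth), 11 mm high, 115 mm deep; a roof rail covers its first 30 mm, the throat shows the rest from above.
- keeper (a joint): angle of the keeper, a flat steel arm 12 mm wide swinging level, 11 to 18 mm above the sill's top. 0 = closed: arm points along the slicer's -y from its pivot, across the sill, 24 mm clear of the frame's face. Grows as the arm swings away from the frame, through the slicer's -x (1.57) towards +y; stops at 0 and 2.9 rad; stays where left (about 1 N at the peg). Closed, it bars an insert's shoulder.
- keeper_pivot (a point): the keeper's pivot axis, at the height of the arm's underside (41 mm above the worktop); 30 mm out from the frame's face and 72 mm to the slicer's +y side of the slot's middle.
- keeper_peg (a point): top of the upright round steel peg on the keeper's free end, 12 mm thick, 72 mm from the pivot; it stands from 48 to 95 mm above the worktop and can be pinched or pushed from above.
- toothed: toothed insert: flat steel blade 110 mm long, 40 wide, 8 thick, front end cut into three square teeth (8 wide, 20 long); grey cross-bar (shoulder) at the rear, 18 mm long, 56 wide, 20 tall. About 150 g, balances 43 mm ahead of the shoulder. Origin on the underside, mid-width, at the shoulder's front face; x points to the teeth (tips at 110 mm), the shoulder spans x -18 to 0, z up.
- straight: Same size and build as the toothed insert, same origin and axes, but with a plain square front end. Not to be used.
- pointed: Same size and build as the toothed insert, same origin and axes, but with a V-pointed front end (point at x = 110 mm). Not to be used.
- holder: white plastic food holder of the slicer, a mushroom-shaped grip, 66 mm across the foot, 60 mm tall; bystander, origin under its centre
- timer: cream kitchen timer, an upright disc 64 mm across, 34 mm tall; bystander, origin under its centre
- jar: closed glass storage jar with steel lid, 76 mm across, 120 mm tall; bystander, origin under its centre
- tin: small spice tin, 52 mm across, 55 mm tall; bystander, origin under its centre
- mug: white mug, 80 mm across, 90 mm tall; bystander, origin under its centre

How it is judged:
By the outcome, as a careful person would: the job done as asked, in the order asked, and still so for the second after the job is handed in, with the robot touching nothing.
It also fails if it takes over 72 s, if anything falls off the work surface, if the arm or the gripper's body presses on something with over 40 N, if the wrist force passes 120 N, or if a joint passes its speed limit or range.

## Robot

A 6-joint arm with a two-finger parallel gripper is mounted at the origin on the work surface. World frame = base frame: x ahead of the robot, y to its left, z up, the work surface at z = 0. Lengths are in m, angles in rad, forces in N, time in s.
With the tool pointing down it reaches from about 0.275 to 0.875 m from the base axis. Payload 12.5 kg.
Tool frame: the origin (TCP) lies at the very end of the fingers, on their centre line; the grasp point (between the pads) lies 19 mm behind it; z points along the fingers, y is the direction in which the jaws open and shut (so a half turn about z gives the same grasp; the last joint's range is limited). The gripper opens to 85 mm and grips with 20 to 120 N. Pads are 22 mm wide; open, the fingers measure 114 mm over their backs; the gripper's body (76 mm by 85 mm) begins 54 mm behind the grasp point. The pads swing forward as they close: fully open they stand 13 mm farther back than shut.
Start: joints at [-1.225, 0.351, 1.652, -0, 1.139, -0.085], TCP at [0.23, -0.5, 0.231] pointing down, gripper open.
Joint ranges: [-2.75, 2.75], [-0.79, 2.1], [0.01, 2.65], [-1.57, 4.71], [0.07, 3.14], [-2.87, 2.87]. Speed limits (rad/s): [2.22, 2.22, 2.79, 3.14, 3.14, 3.14].

## Interface

Orientations are given as [roll, pitch, yaw] about the fixed x, y, z axes, in that order (R = Rz(yaw) Ry(pitch) Rx(roll)).
In Python, from station import sense, snapshot, camera_info, hand_in, spot_in, silhouettes, place_of gives the robot as it stands. The module is installed in compiled form; this text tells all that it offers.
- The arm moves only by the shell command python3 -m creep 'ROWS' [FORCE]. ROWS is text: rows parted by semicolons, each of 7 numbers parted by spaces: the shift along the world's x, y, z normalised to -1 to 1, where 1 is 0.04 m, then the turn, a rotation vector about the world's x, y, z normalised to -1 to 1, where 1 is 0.1 rad, then the closure, from 0 (fully open) to 1 (shut). In form: x y z rx ry rz jaw; .... A call has 1 to 20 rows; each row shifts and turns the commanded pose from where the row before left it; what a row does not reach is not made up. A row lasts 1/10 s, in which the tool goes at most 50 mm and 8.59 degrees, less where a joint would pass 70% of its speed; a pose out of reach is approached as far as the arm can. A call with a number of a shift or a turn outside -1 to 1 is refused whole. A call with a gripper value outside its range is refused whole. The fingers move at their own pace and stop on an object; FORCE is the grip in N (left out, the last holds). Time passes only in rows, so rows that do not move let the fingers close. It gives the time, the measured TCP pose, the force and the opening at its end, in the units of the state.
- sense(): the state, without advancing time (a new reading comes with each control period).
- snapshot(name): name is "scene" or "top" or "wrist"; returns the picture (400x640x3 uint8, red, green, blue); there is no depth.
- camera_info(name): a dict with "vertical_fov" (degrees; the focal length in pixels is half the picture's height over the tangent of half this angle, whatever the lens; pixels are square), "cx", "cy" (the principal point, pixels), "dist" ([k1, k2, p1, p2, k3] as OpenCV has them; the pictures are not rectified), "R" (3x3) and "t" (3): a world point X has camera coordinates R X + t; the wrist camera has in their place "mount" (4x4, takes a point from camera to tool coordinates, whose origin is the TCP and whose axes are the flange's). Camera axes: x right, y down, z forward; pixel columns grow to the right and rows downward; lengths in m; the calibration is good to about 2 mm. A picture is of the moment at which its call begins: read the wrist's pose just before it. camera_info takes no time and is no camera call.
- hand_in(): hands the job in, once; it reports no verdict.
Trained networks look in the newest picture that a camera, given by its name, has taken for a name from the list of things; names that differ only in an ending like _2 or _b are one class to them, and where a whole thing is asked for, a point or a joint stands for the part that bears it (a point fixed in the world has none). Each returns a list of dicts, best first, with "confidence" (0 to 1); they miss things now and then, are a little off and sometimes report something else, mostly with a low value. They report only what shows in the picture. A call takes as long as a camera call.
- spot_in(name, camera): "location" ([column, row] in pixels, amid what is visible of it).
- silhouettes(name, camera): "region" (400x640 bool, what is visible of it) and "location" ([column, row] in pixels, amid what is visible of it).
- place_of(name, camera): "location" ([column, row] in pixels: a listed point, or the origin of a listed thing).
The state is a dict: "time_s": time; "qpos": joint angles; "qvel": joint speeds; "joint_efforts": joint torques, N m; "position": TCP position; "eef_rot": TCP orientation; "force": force on the tool from outside, world axes, zero at the start; "torque": the same for the moment, N m; "gripper_width": opening from 0.0 (shut) to 1.0 (fully open).
Only numpy, scipy, OpenCV 4.12 (cv2) and the standard library are available. Lean on these libraries where they do the work, as an engineer would, in place of code of your own. Each camera call takes 0.05 s, during which the arm holds its last target. There are 200 camera calls.

## Working session

There is one attempt and no reset: what is moved stays moved. The work goes in short steps, Python scripts to look and compute and a shell command to move; the robot and the scene stay as the last step left them, time stands still between calls to the robot, and variables do not carry over. Pictures are saved under pics/ and viewed, about 8 in all and at most 12, crops included, and the job is handed in when it is done.

```bash
mkdir -p pics
cat > h.py <<'E'
import numpy as np, cv2
from station import *
from scipy.spatial.transform import Rotation as Ro
def cam(n,s=None):
    c=camera_info(n); f=200/np.tan(np.radians(c["vertical_fov"]/2))
    K=np.array([[f,0,c["cx"]],[0,f,c["cy"]],[0,0,1]]); d=np.array(c["dist"],float)
    if n=="wrist":
        s=s or sense(); r=np.array(s["eef_rot"],float)
        Rt=r if r.shape==(3,3) else Ro.from_euler("xyz",r).as_matrix()
        M=np.array(c["mount"]); R=(Rt@M[:3,:3]).T; o=Rt@M[:3,3]+np.array(s["position"]); t=-R@o
    else: R=np.array(c["R"]); t=np.array(c["t"])
    return K,d,R,t
def at_z(px,z,C):
    K,d,R,t=C; u=cv2.undistortPoints(np.array(px,float).reshape(-1,1,2),K,d).reshape(-1,2)
    o=-R.T@t; v=np.c_[u,np.ones(len(u))]@R
    return o+v*((z-o[2])/v[:,2])[:,None]
def proj(X,C):
    K,d,R,t=C; return cv2.projectPoints(np.array(X,float).reshape(-1,1,3),cv2.Rodrigues(R)[0],t,K,d)[0].reshape(-1,2)
def save(n,img): cv2.imwrite("pics/"+n+".png",img[:,:,::-1])
E
python3 - <<'E'
from h import *
print(sense())
for n in ("scene","top"):
    im=snapshot(n); save(n,im); C=cam(n); print(n,"campos",-C[2].T@C[3])
    for o,z in (("slicer",0),("slot_mouth",.03),("keeper_pivot",.041),("keeper_peg",.095),("toothed",0),("straight",0),("pointed",0),("holder",0),("timer",0),("jar",0),("tin",0),("mug",0)):
        for r in place_of(o,n)[:2]: print(n,o,round(r["confidence"],2),np.round(r["location"],1),np.round(at_z(r["location"],z,C)[0],3))
E
```

```text
{'time_s': 0.0, 'qpos': array([-1.22458213e+00,  3.51241961e-01,  1.65242837e+00,  9.70287737e-07,
        1.13910528e+00, -8.46143934e-02]), 'qvel': array([-3.22395093e-04, -1.61686054e-03,  8.38588455e-04, -8.85282343e-04,
        8.50568348e-05,  1.14349330e-04]), 'joint_efforts': array([ 1.75320263e-03, -5.06093502e+01, -2.91405183e+01,  4.44366583e-05,
        4.50480671e-03, -1.48630573e-05]), 'position': array([ 0.22959551, -0.49941794,  0.23075366]), 'eef_rot': array([-3.14041400e+00, -1.00853370e-04,  4.30828124e-01]), 'force': array([-0.29675129, -0.33312232,  0.42647496]), 'torque': array([ 0.02552911, -0.04117363, -0.06577559]), 'gripper_width': 0.9972752098736869}
scene campos [0.86562794 0.65333614 1.16148428]
scene slicer 0.7 [259.5 206.5] [ 0.625 -0.041  0.   ]
scene slicer 0.55 [202.  159.6] [ 0.691 -0.276  0.   ]
scene slot_mouth 0.59 [276.4 185.6] [ 0.559 -0.058  0.03 ]
scene keeper_pivot 0.67 [301.4 197.4] [0.524 0.019 0.041]
scene keeper_peg 0.73 [288.  166.7] [ 0.52  -0.053  0.095]
scene keeper_peg 0.69 [280.3 186.2] [ 0.569 -0.01   0.095]
scene toothed 0.72 [28
[... 792 characters left out ...]
2 [345.2 200.2] [0.521 0.018 0.041]
top keeper_pivot 0.22 [256.4 240.9] [0.385 0.296 0.041]
top keeper_peg 0.66 [372.9 198.4] [ 0.521 -0.066  0.095]
top toothed 0.74 [474.8 204.3] [ 0.522 -0.407  0.   ]
top straight 0.66 [259.9 242.1] [0.383 0.291 0.   ]
top pointed 0.82 [429.2 243.2] [ 0.392 -0.258  0.   ]
top holder 0.8 [437.  152.3] [ 0.693 -0.285  0.   ]
top holder 0.63 [474.1 206.9] [ 0.513 -0.405  0.   ]
top timer 0.55 [256.6 173.6] [0.608 0.311 0.   ]
top jar 0.76 [221.2 156.5] [0.663 0.431 0.   ]
top jar 0.73 [363.3 188.6] [ 0.566 -0.042  0.   ]
top tin 0.63 [284.  261.3] [0.323 0.21  0.   ]
top mug 0.87 [191.7 217.9] [0.457 0.517 0.   ]
top mug 0.69 [220.7 161.7] [0.646 0.431 0.   ]
```

View pics/top.png

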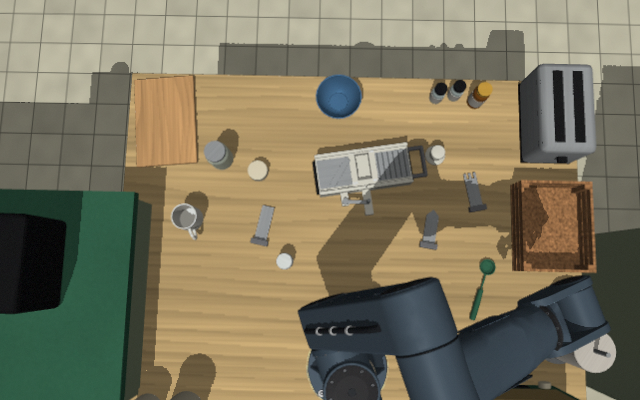

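View pics/scene.png

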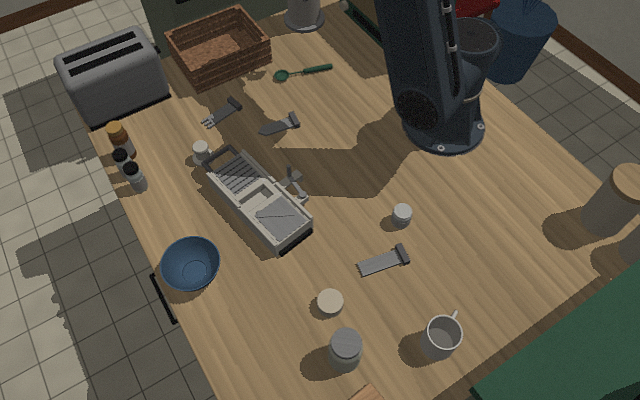

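The top picture shows the toothed insert at about (474,190), teeth up (+x), the pointed one at (429,230), the straight one at (263,225), the slicer at (365,165) and the keeper and peg near (355–370,200). The scene picture agrees. Next I'll look from close by.

```bash
python3 -m creep '0.8 0.2 0.3 0 0 -0.5 0;0.8 0.2 0.3 0 0 -0.5 0;0.8 0.2 0.3 0 0 -0.5 0;0.8 0.2 0.3 0 0 -0.5 0;0.8 0.2 0.3 0 0 0 0;0.5 0.2 0.3 0 0 0 0;0 0 0 0 0 0 0;0 0 0 0 0 0 0'
python3 - <<'E'
from h import *
print(np.round(camera_info("wrist")["mount"],3))
s=sense(); im=snapshot("wrist"); save("w1",im); C=cam("wrist",s)
for r in place_of("toothed","wrist"): print(r["confidence"],r["location"],at_z(r["location"],0,C)[0])
for r in silhouettes("toothed","wrist"):
    m=r["region"].astype(np.uint8); ys,xs=np.nonzero(m); P=at_z(np.c_[xs,ys],.008,C)[:,:2].astype(np.float32)
    print(r["confidence"],m.sum(),cv2.minAreaRect(P), xs.min(),xs.max(),ys.min(),ys.max())
E
```

```text
time_s: 2.1
position: [0.4095, -0.4516, 0.3029]
eef_rot: [-3.141, 0.0, 0.232]
force: [0.5, 0.6, -0.3]
gripper_width: 0.997
[[ 0.    -0.966 -0.258  0.065]
 [ 1.     0.     0.001 -0.   ]
 [-0.001 -0.258  0.966 -0.144]
 [ 0.     0.     0.     1.   ]]
0.71 [313.9, 91.9] [ 0.51459776 -0.41366025  0.        ]
0.29 583 ((0.5231330990791321, 0.007683126255869865), (0.0667315274477005, 0.019769418984651566), 86.27989959716797) 0 46 1 25
```

View pics/w1.png

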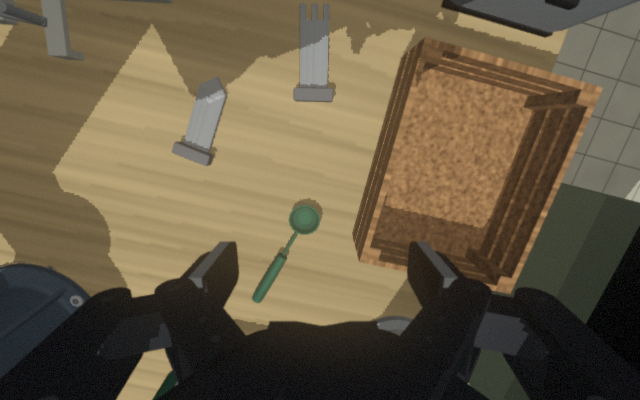

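The wrist picture shows the toothed insert clearly, teeth at (303–325,5) and shoulder at (314,94), so it is nearly aligned with the tool. Now I'll look at the keeper.

```bash
python3 -m creep '0.1 1 0 0 0 0 0;0.1 1 0 0 0 0 0;0.1 1 0 0 0 0 0;0.1 1 0 0 0 0 0;0.1 1 0 0 0 0 0;0.1 1 0 0 0 0 0;0.1 1 0 0 0 0 0;0.1 1 0 0 0 0 0;0.1 1 0 0 0 0 0;0.1 1 0 0 0 0 0;0 0 0 0 0 0 0;0 0 0 0 0 0 0'
python3 - <<'E'
from h import *
s=sense(); im=snapshot("wrist"); save("w2",im); C=cam("wrist",s)
for o,z in (("slicer",0),("slot_mouth",.03),("keeper_pivot",.041),("keeper_peg",.095)):
  for r in place_of(o,"wrist"): print(o,r["confidence"],r["location"],at_z(r["location"],z,C)[0])
E
```

```text
time_s: 3.45
position: [0.4494, -0.0518, 0.3031]
eef_rot: [3.141, 0.0, 0.232]
force: [-0.3, -0.1, 0.1]
gripper_width: 0.998
slicer 0.76 [341.8, 46.9] [ 0.62334592 -0.0392333   0.        ]
slot_mouth 0.63 [337.5, 93.5] [ 0.55724935 -0.04776206  0.03      ]
keeper_pivot 0.59 [286.6, 112.8] [0.51570666 0.01448231 0.041     ]
keeper_peg 0.63 [338.2, 123.7] [ 0.51724007 -0.05512264  0.095     ]
```

View pics/w2.png

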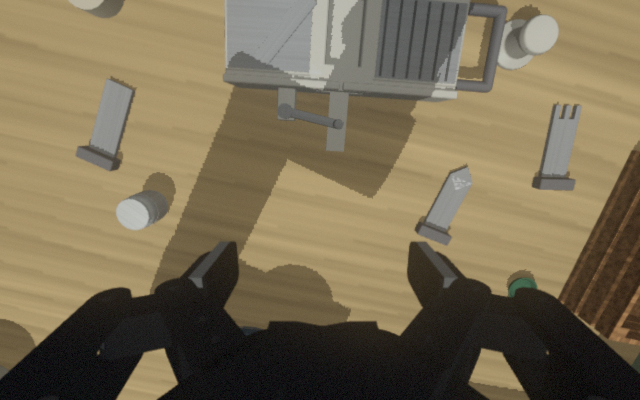

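```bash
python3 - <<'E'
from h import *
C=cam("wrist")
def L(a,b,z):
    P=at_z([a,b],z,C); d=P[1]-P[0]; print(np.round(P,4).tolist(),"ang",np.arctan2(d[1],d[0]))
L((457,97),(224,80),.056);L((457,97),(224,78),.064)
L((327,151),(329.5,98),.03);L((345,151),(348.5,98),.03)
L((285,110),(338,124),.05);L((285,110),(338,124),.095)
L((285,118),(338,131),.048)
E
python3 -c "
import cv2
im=cv2.imread('pics/w2.png')[60:170,215:385]
cv2.imwrite('pics/w2c.png',cv2.resize(im,None,fx=4.5,fy=4.5,interpolation=cv2.INTER_CUBIC))"
```

```text
[[0.5868, -0.2018, 0.056], [0.5377, 0.0984, 0.056]] ang 1.7328116432874323
[[0.5852, -0.1985, 0.064], [0.5395, 0.0959, 0.064]] ang 1.72484979489917
[[0.4771, -0.053, 0.03], [0.5491, -0.0395, 0.03]] ang 0.18584645431464641
[[0.4831, -0.0786, 0.03], [0.5552, -0.0653, 0.03]] ang 0.18253539532149637
[[0.519, 0.0151, 0.05], [0.5175, -0.0584, 0.05]] ang -1.5915955771659984
[[0.5184, 0.0092, 0.095], [0.517, -0.056, 0.095]] ang -1.5915955771660002
[[0.5089, 0.0133, 0.048], [0.5085, -0.0608, 0.048]] ang -1.5757171134715446
```

View pics/w2c.png

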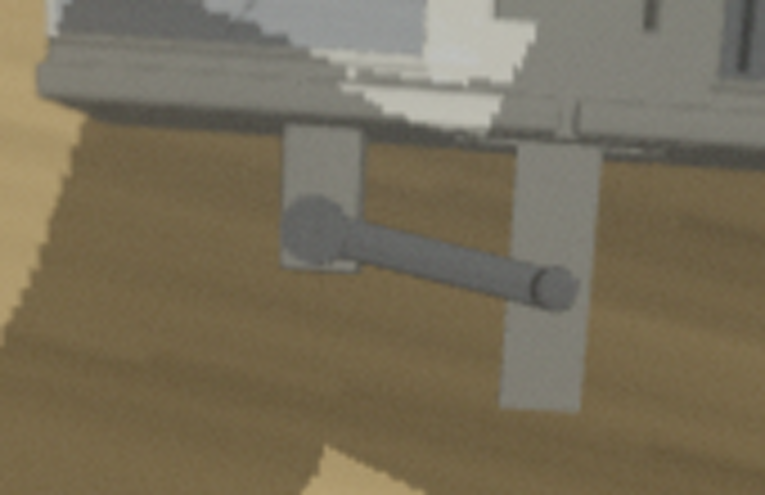

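The crop shows the pivot knob at about (285,111), the peg top at (339,124) and the sill (327–347, 92–151). The keeper is at about 0.16 rad and the peg top at (0.517,-0.057). I'll pinch the peg and swing it on its arc.

```bash
python3 - <<'E'
import numpy as np
y=.18;R=np.array([[np.cos(y),-np.sin(y)],[np.sin(y),np.cos(y)]])
p=lambda t:np.array([.5155,.015])+R@(.072*np.array([-np.sin(t),-np.cos(t)]))
ts=np.linspace(.16,2.7,13); P=np.array([p(t) for t in ts]); print(np.round(P,4).tolist()); print(np.round(np.diff(P,axis=0)/.04,2).tolist())
E
python3 -m creep '0.6 -0.1 -0.5 0 0 -0.5 0;0.6 0 -0.8 0 0 0 0;0.49 0 -1 0 0 0 0;0 0 -1 0 0 0 0;0 0 -1 0 0 0 0;0 0 -0.9 0 0 0 0;0 0 -0.5 0 0 0 0;0 0 -0.35 0 0 0 0;0 0 0 0 0 0 0;0 0 0 0 0 0 0.5;0 0 0 0 0 0 0.8;0 0 0 0 0 0 1;0 0 0 0 0 0 1;0 0 0 0 0 0 1;0 0 0 0 0 0 1;0 0 0 0 0 0 1;0 0 0 0 0 0 1' 25
```

```text
[[0.5169, -0.057], [0.5018, -0.0557], [0.4872, -0.0512], [0.474, -0.0438], [0.4625, -0.0338], [0.4535, -0.0216], [0.4472, -0.0077], [0.4439, 0.0072], [0.4439, 0.0224], [0.447, 0.0373], [0.4532, 0.0511], [0.4622, 0.0634], [0.4736, 0.0735]]
[[-0.38, 0.03], [-0.36, 0.11], [-0.33, 0.19], [-0.29, 0.25], [-0.23, 0.31], [-0.16, 0.35], [-0.08, 0.37], [-0.0, 0.38], [0.08, 0.37], [0.16, 0.35], [0.22, 0.31], [0.28, 0.25]]
time_s: 5.4
position: [0.5175, -0.0553, 0.0616]
eef_rot: [-3.141, -0.001, 0.181]
force: [-0.7, 5.7, 4.8]
gripper_width: 0.131
```

```bash
python3 -m creep '-0.38 0.03 0 0 0 0 1;-0.36 0.11 0 0 0 0 1;-0.33 0.19 0 0 0 0 1;-0.29 0.25 0 0 0 0 1;-0.23 0.31 0 0 0 0 1;-0.16 0.35 0 0 0 0 1;-0.08 0.37 0 0 0 0 1;0 0.38 0 0 0 0 1;0.08 0.37 0 0 0 0 1;0.16 0.35 0 0 0 0 1;0.22 0.31 0 0 0 0 1;0.28 0.25 0 0 0 0 1;0 0 0 0 0 0 1;0 0 0 0 0 0 1'
```

```text
time_s: 6.8
position: [0.4739, 0.0753, 0.0614]
eef_rot: [-3.141, -0.001, 0.181]
force: [0.1, 3.4, 4.2]
gripper_width: 0.13
```

```bash
python3 -m creep '0 0 0 0 0 0 0.8;0 0 0 0 0 0 0.5;0 0 0 0 0 0 0.2;0 0 0 0 0 0 0;0 0 0 0 0 0 0;0 0 0.5 0 0 0 0;0 0 1 0 0 0 0;0 0 1 0 0 0 0;0 0 1 0 0 0 0'
python3 -m creep '0 -1 0.5 0 0 0 0;0 -1 0.5 0 0 0 0;0 -1 0 0 0 0 0;-0.1 -1 0 0 0 0 0;-0.1 -1 0 0 0 0 0;-0.1 -1 0 0 0 0 0;-0.1 -1 0 0 0 0 0;-0.1 -1 0 0 0 0 0;0 -1 -0.3 0 0 0 0;0 -1 -0.3 0 0 0 0;0 -1 -0.3 0 0 0 0;0 -1 -0.3 0 0 0 0;0 -0.5 0 0 0 0 0;0 0 0 0 0 0 0;0 0 0 0 0 0 0'
python3 - <<'E'
from h import *
s=sense(); im=snapshot("wrist"); save("w3",im); C=cam("wrist",s)
for r in place_of("toothed","wrist"): print(r["confidence"],r["location"],at_z(r["location"],0,C)[0])
E
```

```text
time_s: 7.7
position: [0.4733, 0.075, 0.2028]
eef_rot: [-3.142, 0.0, 0.181]
force: [-0.2, 0.2, -0.2]
gripper_width: 0.998
time_s: 9.2
position: [0.4535, -0.4246, 0.193]
eef_rot: [-3.141, 0.0, 0.18]
force: [0.6, -0.1, -0.7]
gripper_width: 1.003
0.58 [323.8, 126.4] [ 0.51496651 -0.4146472   0.        ]
```

View pics/w3.png

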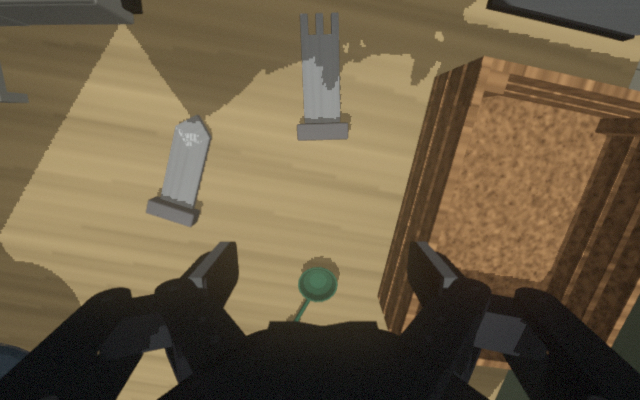

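The wrist picture shows the insert's shoulder front edge at (298,125)–(347,122), its rear edge at (299,140)–(349,137) and the outer teeth tips at (303,14)/(335,14). I'll fit the pose from these.

```bash
python3 - <<'E'
from h import *
C=cam("wrist")
F=at_z([(298,125),(347,122)],.02,C);B=at_z([(299,140),(349,137)],.02,C);T=at_z([(304,14),(335,13)],.008,C)
for n,P in zip("FBT",(F,B,T)): d=P[0]-P[1]; print(n,P.mean(0),np.linalg.norm(d),np.arctan2(d[1],d[0])-np.pi/2)
d=T.mean(0)-F.mean(0); print("yaw",np.arctan2(d[1],d[0]),np.hypot(*d[:2]))
d=T.mean(0)-B.mean(0); print("yaw",np.arctan2(d[1],d[0]),np.hypot(*d[:2]))
s=sense();print(s["position"])
E
python3 -c "
import cv2
im=cv2.imread('pics/w3.png')[0:150,270:380]
cv2.imwrite('pics/w3c.png',cv2.resize(im,None,fx=4,fy=4,interpolation=cv2.INTER_CUBIC))"
```

```text
F [ 0.51825101 -0.41191797  0.02      ] 0.05315102920148034 0.24111661941562312
B [ 0.50287811 -0.41641621  0.02      ] 0.054930051401481286 0.24065328175299627
T [ 0.6260111 -0.3889949  0.008    ] 0.031978104661687164 0.21081228891443882
yaw 0.20959886426412974 0.11017125054960118
yaw 0.21912103507169942 0.12614935653603923
[ 0.45383401 -0.42394277  0.19348788]
```

View pics/w3c.png

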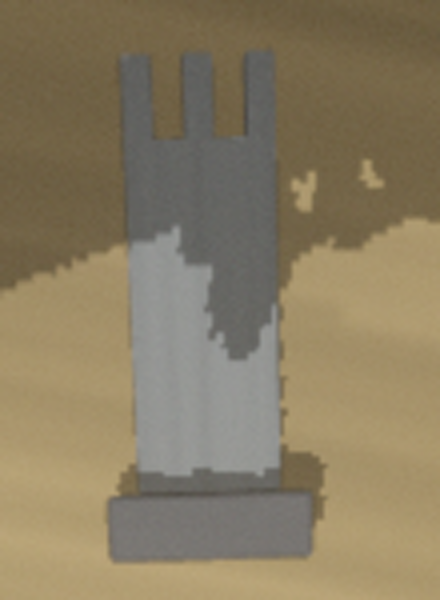

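The crop confirms the toothed front and a clean outline, giving origin (0.5175,-0.412) and yaw 0.22. I'll grasp it by the rear of the shoulder so the pads stay clear of the frame.

```bash
python3 -m creep '0.6 0.1 -0.5 0 0 0.4 0;0.65 0.12 -1 0 0 0 0;0 0 -1 0 0 0 0;0 0 -1 0 0 0 0;0 0 -0.7 0 0 0 0;0 0 -0.4 0 0 0 0;0 0 -0.27 0 0 0 0;0 0 0 0 0 0 0;0 0 0 0 0 0 0.2;0 0 0 0 0 0 0.3;0 0 0 0 0 0 0.5;0 0 0 0 0 0 0.5;0 0 0 0 0 0 0.5;0 0 0 0 0 0 0.5;0 0 0 0 0 0 0.5' 60
```

```text
time_s: 10.8
position: [0.5044, -0.4168, 0.0004]
eef_rot: [3.139, -0.001, 0.221]
force: [-0.8, 1.2, 7.4]
gripper_width: 0.637
```

```bash
python3 -m creep '0 0 0.3 0 0 0 0.5;0 0 0.6 0 0 0 0.5;0 0 0.8 0 0 0 0.5;0 0 0.8 0 0 0 0.5;-0.2 0.8 0.5 0 0 0 0.5;-0.23 0.95 0 0 0 -0.1 0.5;-0.23 0.95 0 0 0 -0.1 0.5;-0.23 0.95 0 0 0 -0.1 0.5;-0.23 0.95 0 0 0 -0.1 0.5;-0.23 0.95 0 0 0 0 0.5;-0.23 0.95 0 0 0 0 0.5;-0.25 0.9 0 0 0 0 0.5;-0.25 0.85 0 0 0 0 0.5;0 0.3 0 0 0 0 0.5;0 0 0 0 0 0 0.5;0 0 0 0 0 0 0.5'
python3 - <<'E'
from h import *
s=sense(); im=snapshot("wrist"); save("w4",im); C=cam("wrist",s); print(s["position"],s["eef_rot"],s["gripper_width"])
for o,z in (("slot_mouth",.03),("keeper_pivot",.041),("keeper_peg",.095)):
  for r in place_of(o,"wrist"): print(o,r["confidence"],r["location"],at_z(r["location"],z,C)[0])
E
```

```text
time_s: 12.4
position: [0.4212, -0.0747, 0.1191]
eef_rot: [3.141, -0.001, 0.181]
force: [-0.5, -0.7, -0.8]
gripper_width: 0.639
[ 0.42123489 -0.07472231  0.11910538] [ 3.14079408e+00 -1.31118543e-03  1.81131046e-01] 0.6386958309510253
slot_mouth 0.76 [320.4, 15.7] [ 0.5606512  -0.04744994  0.03      ]
keeper_pivot 0.73 [219.0, 60.2] [0.51589901 0.01866952 0.041     ]
```

View pics/w4.png

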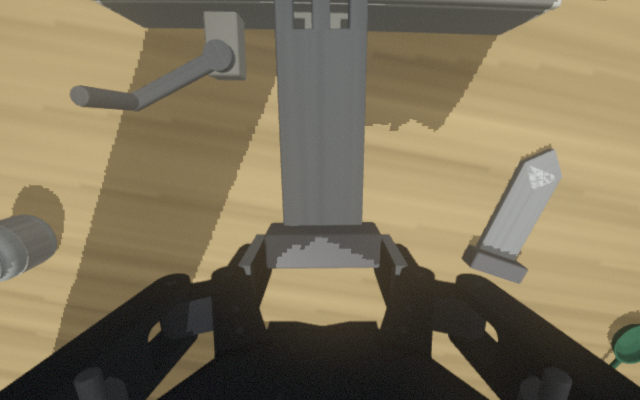

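The insert is held straight: blade centred near column 322, shoulder at (323,245). The keeper is well clear, with its peg at (78,95). I'll zoom in on the top strip to check lateral and yaw alignment with the sill.

```bash
python3 -c "
import cv2
im=cv2.imread('pics/w4.png')[0:50,130:510]
im=cv2.convertScaleAbs(im,alpha=1.5)
a=cv2.resize(im,None,fx=2.1,fy=4,interpolation=cv2.INTER_CUBIC)
b=cv2.resize(im[:, 140:240],None,fx=7.9,fy=7.9,interpolation=cv2.INTER_CUBIC)[:, :798]
b=cv2.resize(b,(798,395)); a=cv2.resize(a,(798,200))
cv2.imwrite('pics/w4c.png',cv2.vconcat([a,b]))"
```

```text
(no output)
```

View pics/w4c.png

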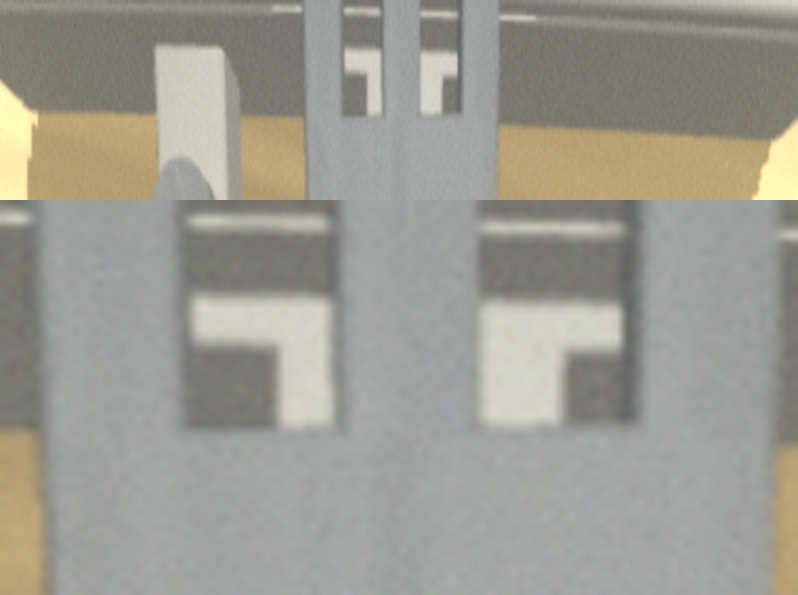

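Run:
```python
from h import *
C=cam("wrist"); y=.18
loc=lambda P:np.c_[(P-[.558,-.05,0])[:,:2]@[np.cos(y),np.sin(y)],(P-[.558,-.05,0])[:,:2]@[-np.sin(y),np.cos(y)]]
P=at_z([(147,27.5),(497,34)],0,C);d=P[0]-P[1];print("frame yaw",np.arctan2(d[1],d[0])-np.pi/2,np.hypot(*d[:2]),loc(P))
print("sill mid local",loc(at_z([(304.5,23),(340.8,23)],.03,C)))
print("flare start", loc(at_z([(300,18.5),(345,18.5)],.03,C)))
print("centre tooth local",loc(at_z([(312,8),(330,8)],.127,C)),"blade edges",loc(at_z([(276,38),(367.5,38),(283,215),(362.5,215)],.127,C)))
print("TCP",loc(sense()["position"][None]))
```

```text
frame yaw 0.1635070200331168 0.29325078868056487 [[ 0.00433466  0.14675026]
 [-0.0005017  -0.14646065]]
sill mid local [[-0.00258667  0.01339356]
 [-0.00257608 -0.01319032]]
flare start [[ 0.00037902  0.01663511]
 [ 0.00039222 -0.01621332]]
centre tooth local [[-0.02683838  0.00475342]
 [-0.02683609 -0.00283563]] blade edges [[-0.03833643  0.02037372]
 [-0.03832567 -0.01907979]
 [-0.11845425  0.02012384]
 [-0.11847102 -0.01972363]]
TCP [[-1.39499394e-01  2.85312467e-05]]
```

```bash
python3 -m creep '-0.02 0.045 -0.3 0 0 -0.21 0.5;0 0 -0.6 0 0 0 0.5;0 0 -0.6 0 0 0 0.5;0 0 -0.4 0 0 0 0.5;0 0 -0.2 0 0 0 0.5;0 0 -0.05 0 0 0 0.5;0 0 0 0 0 0 0.5;0 0 0 0 0 0 0.5'
python3 -m creep '0 0 -0.025 0 0 0 0.5;0 0 -0.025 0 0 0 0.5;0 0 0 0 0 0 0.5;0 0 0 0 0 0 0.5'
```

```text
time_s: 13.4
position: [0.4202, -0.0726, 0.0331]
eef_rot: [3.141, -0.001, 0.16]
force: [-0.1, 0.8, -1.4]
gripper_width: 0.637
time_s: 13.8
position: [0.4198, -0.0723, 0.0306]
eef_rot: [3.141, -0.0, 0.16]
force: [0.8, -0.7, 0.6]
gripper_width: 0.632
```

```bash
python3 -m creep '0.25 0.04 0 0 0 0 0.5;0.25 0.04 0 0 0 0 0.5;0.25 0.04 0 0 0 0 0.5;0.25 0.04 0 0 0 0 0.5;0 0 0 0 0 0 0.5'
python3 -m creep '0.25 0.041 0 0 0 0 0.5;0.25 0.041 0 0 0 0 0.5;0.25 0.041 0 0 0 0 0.5;0 0 0 0 0 0 0.5'
```

```text
time_s: 14.3
position: [0.4613, -0.0658, 0.0305]
eef_rot: [3.141, -0.001, 0.16]
force: [-0.1, -0.4, -1.2]
gripper_width: 0.637
time_s: 14.7
position: [0.491, -0.0609, 0.0305]
eef_rot: [3.141, -0.001, 0.16]
force: [0.2, 0.2, -1.3]
gripper_width: 0.639
```

```bash
python3 -m creep '0.25 0.041 0 0 0 0 0.5;0.25 0.041 0 0 0 0 0.5;0.25 0.041 0 0 0 0 0.5;0.25 0.041 0 0 0 0 0.5;0 0 0 0 0 0 0.5'
python3 -m creep '0.12 0.02 0 0 0 0 0.5;0.12 0.02 0 0 0 0 0.5;0 0 0 0 0 0 0.5'
```

```text
time_s: 15.2
position: [0.5311, -0.0543, 0.0305]
eef_rot: [3.141, -0.001, 0.16]
force: [0.4, 0.5, -1.1]
gripper_width: 0.634
time_s: 15.5
position: [0.5398, -0.0528, 0.0305]
eef_rot: [3.141, -0.001, 0.16]
force: [-0.4, 0.5, -0.5]
gripper_width: 0.637
```

```bash
python3 -m creep '0.05 0.008 0 0 0 0 0.5;0.05 0.008 0 0 0 0 0.5;0 0 0 0 0 0 0.5'
python3 -m creep '0.025 0.004 0 0 0 0 0.5;0.025 0.004 0 0 0 0 0.5;0.025 0.004 0 0 0 0 0.5;0 0 0 0 0 0 0.5'
```

```text
time_s: 15.8
position: [0.5435, -0.0522, 0.0305]
eef_rot: [3.142, -0.0, 0.16]
force: [1.7, -0.0, -1.2]
gripper_width: 0.638
time_s: 16.2
position: [0.544, -0.052, 0.0304]
eef_rot: [-3.141, 0.005, 0.16]
force: [-13.8, -3.8, 11.0]
gripper_width: 0.639
```

```bash
python3 -m creep '-0.05 -0.008 0 0 0 0 0.4;0 0 0 0 0 0 0.15;0 0 0 0 0 0 0.15;0 0 0.3 0 0 0 0.15;0 0 0.8 0 0 0 0.15;0 0 0.8 0 0 0 0.5;-0.6 -0.1 0 0 0 0 1;-0.6 -0.1 0 0 0 0 1;0 0 0 0 0 0 1;0 0 0 0 0 0 1;0 0 0 0 0 0 1'
python3 - <<'E'
from h import *
im=snapshot("wrist"); save("w5",im); print(sense()["position"],sense()["gripper_width"])
E
```

```text
time_s: 17.3
position: [0.4973, -0.06, 0.107]
eef_rot: [3.141, -0.001, 0.16]
force: [0.2, 0.4, -0.4]
gripper_width: 0.001
[ 0.49720619 -0.06001179  0.10673541] 0.0005838713324710829
```

View pics/w5.png

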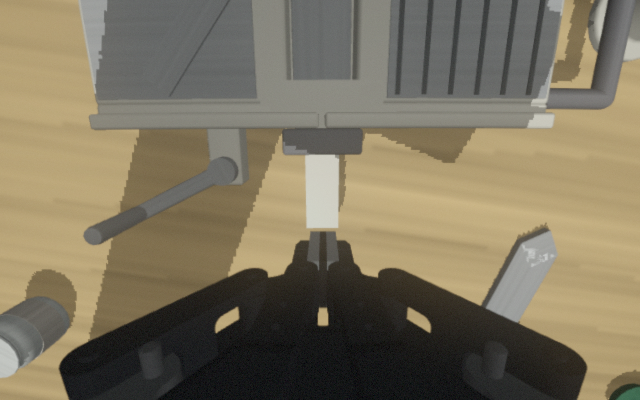

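The shoulder (283–362, 128–152) now sits at the frame and the blade fills the throat. I'll confirm it is home with a firm push from behind.

```bash
python3 -m creep '0 0 -0.7 0 0 0 1;0 0 -0.7 0 0 0 1;0 0 -0.3 0 0 0 1;0 0 0 0 0 0 1;0.25 0.041 0 0 0 0 1;0.25 0.041 0 0 0 0 1;0.15 0.025 0 0 0 0 1;0 0 0 0 0 0 1'
python3 -m creep '0.05 0.008 0 0 0 0 1;0.05 0.008 0 0 0 0 1;0.05 0.008 0 0 0 0 1;0 0 0 0 0 0 1'
```

```text
time_s: 18.15
position: [0.5237, -0.0556, 0.0392]
eef_rot: [3.141, -0.002, 0.16]
force: [0.1, 0.2, -0.1]
gripper_width: -0.003
time_s: 18.55
position: [0.5284, -0.0548, 0.0385]
eef_rot: [3.142, -0.0, 0.16]
force: [-0.2, -0.4, 0.3]
gripper_width: 0.002
```

```bash
python3 -m creep '0.05 0.008 0 0 0 0 1;0.05 0.008 0 0 0 0 1;0 0 0 0 0 0 1'
python3 -m creep '0.05 0.008 0 0 0 0 1;0.05 0.008 0 0 0 0 1;0 0 0 0 0 0 1'
```

```text
time_s: 18.85
position: [0.5306, -0.0542, 0.0382]
eef_rot: [-3.141, 0.004, 0.16]
force: [-8.9, -2.4, 6.7]
gripper_width: 0.002
time_s: 19.15
position: [0.5307, -0.0539, 0.0378]
eef_rot: [-3.139, 0.013, 0.161]
force: [-29.4, -10.4, 21.8]
gripper_width: 0.0
```

It is seated: a hard stop at a push of about 29 N, with the shoulder's rear 18 mm from the face. Now the keeper.

```bash
python3 -m creep '-0.4 -0.06 0 0 0 0 1;-0.4 -0.06 0.2 0 0 0 1;0 0 1 0 0 0 0;0 0 1.0 0 0 0 0;-0.2 0.82 0.2 0 0 0 0;-0.2 0.8 0 0 0 0 0;-0.2 0.8 0 0 0 0 0;-0.19 0.8 0 0 0 0 0;0 0.1 0 0 0 0 0;0 0 0 0 0 0 0'
python3 - <<'E'
from h import *
s=sense();im=snapshot("wrist"); C=cam("wrist",s); save("w6",im); print(s["position"])
for r in place_of("keeper_peg","wrist"): print(r["confidence"],r["location"],at_z(r["location"],.095,C)[0])
print(proj([[.474,.0735,.095],[.5155,.015,.041]],C))
E
```

```text
time_s: 20.15
position: [0.4728, 0.075, 0.1346]
eef_rot: [3.141, -0.0, 0.161]
force: [0.3, -0.6, -0.0]
gripper_width: 1.003
[0.4727904  0.07500553 0.13461178]
0.86 [323.8, 218.8] [0.4754404  0.07479103 0.095     ]
[[325.32198004 221.06056903]
 [401.34934005 164.16720446]]
```

```bash
python3 -m creep '0.03 0 -0.6 0 0 0 0;0 0 -0.8 0 0 0 0;0 0 -0.4 0 0 0 0;0 0 0 0 0 0 0;0 0 0 0 0 0 0.5;0 0 0 0 0 0 0.8;0 0 0 0 0 0 1;0 0 0 0 0 0 1;0 0 0 0 0 0 1;0 0 0 0 0 0 1;0 0 0 0 0 0 1;0 0 0 0 0 0 1' 25
python3 - <<'E'
from h import *
s=sense()["position"]; pv=np.array([.517,.0155]); r=s[:2]-pv; a0=np.arctan2(r[1],r[0]); a1=-np.pi/2+.165+2*np.pi
print(s,np.hypot(*r),a1-a0)
a=np.linspace(a0,a1,15); P=pv+.072*np.c_[np.cos(a),np.sin(a)]; P[0]=s[:2]
print(np.round(np.diff(P,axis=0)/.04,2).tolist(),P[-1])
E
```

```text
time_s: 21.45
position: [0.4736, 0.075, 0.0628]
eef_rot: [-3.141, 0.0, 0.16]
force: [-2.4, 5.3, 5.8]
gripper_width: 0.134
[0.47358629 0.07501312 0.06284344] 0.07366520027711039 2.6763533434934166
[[-0.23, -0.26], [-0.21, -0.27], [-0.15, -0.31], [-0.09, -0.33], [-0.03, -0.34], [0.04, -0.34], [0.1, -0.33], [0.16, -0.3], [0.22, -0.27], [0.26, -0.22], [0.3, -0.17], [0.33, -0.11], [0.34, -0.04], [0.34, 0.02]] [ 0.52882617 -0.05552212]
```

```bash
python3 -m creep '-0.23 -0.26 0 0 0 0 1;-0.21 -0.27 0 0 0 0 1;-0.15 -0.31 0 0 0 0 1;-0.09 -0.33 0 0 0 0 1;-0.03 -0.34 0 0 0 0 1;0.04 -0.34 0 0 0 0 1;0.1 -0.33 0 0 0 0 1;0.16 -0.3 0 0 0 0 1;0.22 -0.27 0 0 0 0 1;0.26 -0.22 0 0 0 0 1;0.3 -0.17 0 0 0 0 1;0.33 -0.11 0 0 0 0 1;0 0 0 0 0 0 1'
python3 -m creep '0.2 -0.02 0 0 0 0 1;0.2 0 0 0 0 0 1;0.2 0.01 0 0 0 0 1;0 0 0 0 0 0 1'
```

```text
time_s: 22.75
position: [0.5041, -0.0555, 0.0625]
eef_rot: [-3.141, -0.002, 0.159]
force: [0.0, 6.7, -0.7]
gripper_width: 0.132
time_s: 23.15
position: [0.5246, -0.0552, 0.062]
eef_rot: [-3.139, 0.006, 0.16]
force: [-12.1, 6.9, 8.0]
gripper_width: 0.129
```

```bash
python3 -m creep '0.05 0.01 0 0 0 0 1;0.05 0.01 0 0 0 0 1;0 0 0 0 0 0 1'
python3 - <<'E'
from h import *
for n in ("wrist","top"):
    s=sense(); im=snapshot(n); C=cam(n,s); save("f_"+n,im)
    for o,z in (("keeper_pivot",.041),("keeper_peg",.095),("slot_mouth",.03)):
        for r in place_of(o,n)[:1]: print(n,o,r["confidence"],r["location"],at_z(r["location"],z,C)[0])
E
```

```text
time_s: 23.45
position: [0.5256, -0.055, 0.0617]
eef_rot: [-3.139, 0.012, 0.16]
force: [-28.5, -0.9, 16.7]
gripper_width: 0.13
wrist keeper_pivot 0.57 [204.1, 227.6] [0.51668316 0.01817584 0.041     ]
wrist keeper_peg 0.98 [320.4, 271.2] [ 0.52932578 -0.05327259  0.095     ]
wrist slot_mouth 0.61 [322.1, 173.4] [ 0.55990583 -0.04885219  0.03      ]
top keeper_pivot 0.85 [346.1, 199.5] [0.52307598 0.01480902 0.041     ]
```

```bash
python3 -m creep '-0.08 -0.01 0 0 0 0 1;0 0 0 0 0 0 0.7;0 0 0 0 0 0 0.3;0 0 0 0 0 0 0.2;0 0 0 0 0 0 0.2;0 0 0.5 0 0 0 0.2;0 0 1 0 0 0 0.2;-0.5 0 1 0 0 0 0.2;-0.8 0 1 0 0 0 0.2;-0.8 0 0.6 0 0 0 0.2;0 0 0 0 0 0 0.2;0 0 0 0 0 0 0.2'
python3 - <<'E'
from h import *
s=sense(); im=snapshot("wrist"); C=cam("wrist",s); L={}
for o,z in (("keeper_pivot",.041),("keeper_peg",.095),("slot_mouth",.03)):
    for r in place_of(o,"wrist")[:1]: print(o,r["confidence"],r["location"],at_z(r["location"],z,C)[0]); c=r["location"]
x,y=int(c[0]),int(c[1]); a=im[max(0,y-70):y+100,x-110:x+110]
save("f2",cv2.convertScaleAbs(cv2.resize(a,None,fx=3.5,fy=3.5,interpolation=cv2.INTER_CUBIC),alpha=1.4))
print("crop origin",x-110,max(0,y-70))
E
```

```text
time_s: 25.05
position: [0.4439, -0.0557, 0.2261]
eef_rot: [3.141, -0.002, 0.16]
force: [1.2, -0.6, -0.7]
gripper_width: 0.797
keeper_pivot 0.65 [267.6, 111.3] [0.51224971 0.01709637 0.041     ]
keeper_peg 0.95 [334.6, 104.8] [ 0.52708007 -0.05355594  0.095     ]
slot_mouth 0.62 [335.5, 77.4] [ 0.56060554 -0.05166548  0.03      ]
crop origin 225 7
```

View pics/f2.png

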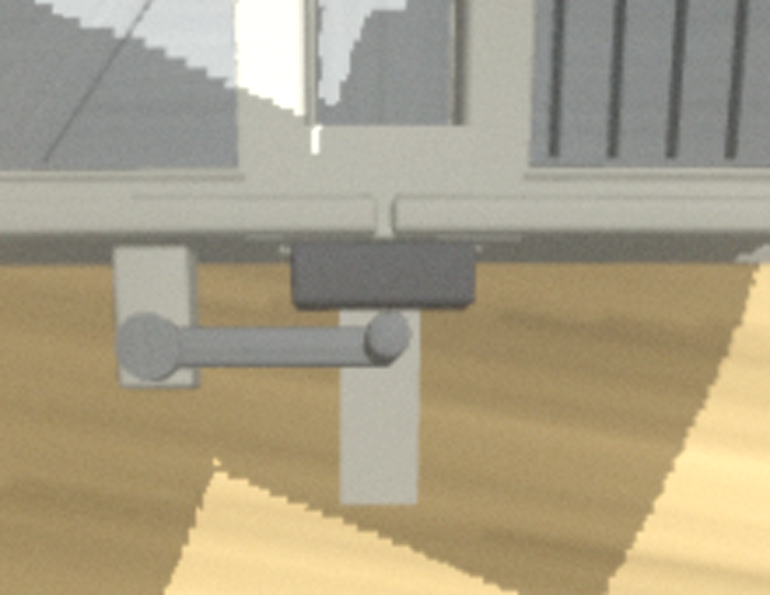

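The shoulder is flush with the frame, and the keeper arm lies parallel to the frame behind it, across the sill. The gripper is clear, so I'll hand in.

```bash
python3 -c "
from station import *
print(hand_in())"
```

```text
the job is handed in; nothing more can be done
None
```

The slicer is set up for cutting sticks, and I handed the job in at about 25 s.

1. **Keeper cleared:** I pinched its peg and swung it from about 0.16 rad to about 2.7 rad.
2. **Insert fitted:** I took the toothed insert by its shoulder, set it on the sill and slid it teeth first into the slot. A push of about 29 N from behind met a hard stop, with the shoulder against the frame.
3. **Keeper closed:** I swung it back until it met its stop at about 28 N, then released it and backed off.

**Last checks:** the final wrist picture shows the shoulder flush with the frame and the keeper arm parallel to it, across the sill behind the shoulder. The network's pivot and peg positions put the angle at about 0, within a few hundredths of a radian. In the last top picture it did not report the peg or the slot mouth, with the gripper above them, so that picture gave no second check.

I never touched the other two inserts or the other things on the worktop, but I didn't measure their positions again at the end.

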